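# Change a kettle-base test nest over to the larger model

## Robot

A 6-joint arm with a two-finger parallel gripper is mounted at the origin on the work surface. World frame = base frame: x ahead of the robot, y to its left, z up, the work surface at z = 0. Lengths are in m, angles in rad, forces in N, time in s.
With the tool pointing down it reaches from about 0.35 to 0.975 m from the base axis. Payload 4.9 kg.
Tool frame: the origin (TCP) lies midway between the tips of the shut fingers; the grasp point (between the pads) lies 19 mm behind it; z points along the fingers, y is the direction in which the jaws open and shut (so a half turn about z gives the same grasp; the last joint's range is limited). The gripper opens to 85 mm and grips with 20 to 120 N. Pads are 22 mm wide; open, the fingers measure 114 mm over their backs; the gripper's body (76 mm by 85 mm) begins 54 mm behind the grasp point. The pads swing forward as they close: fully open they stand 13 mm farther back than shut.
Start: joints at [-1.259, 0.053, 1.613, -0, 1.476, -0.119], TCP at [0.261, -0.568, 0.231] pointing down, gripper open.
Joint ranges: [-3.01, 3.01], [-1.01, 2.22], [0.06, 2.58], [-1.02, 4.17], [0.09, 2.62], [-3.14, 3.14]. Speed limits (rad/s): [2.57, 2.57, 3.14, 3.14, 3.14, 3.14].

## Interface

Orientations are given as a rotation vector (axis times angle).
In Python, from station import ctrl gives the robot as it stands.
- The arm moves only by the shell command python3 -m jog 'ROWS' [FORCE]. ROWS is JSON, one flat list of numbers, 7 for each row, row after row: the opening, from 0 (shut) to 1 (fully open), then the shift along the tool's x, y, z in m, then the turn, a rotation vector about the tool's x, y, z in degrees. A call has 1 to 10 rows; each row shifts and turns the commanded pose from where the row before left it, along the tool's axes as they then stand; what a row does not reach is not made up. A row lasts 1/8 s, in which the tool goes at most 62.5 mm and 10.7 degrees, less where a joint would pass 70% of its speed; a pose out of reach is approached as far as the arm can. A call with a gripper value outside its range is refused whole. The fingers move at their own pace and stop on an object; FORCE is the grip in N (left out, the last holds). Time passes only in rows, so rows that do not move let the fingers close. It gives the time, the measured TCP pose, the force and the opening at its end, in the units of the state.
- ctrl.get_obs(): the state, without advancing time (a new reading comes with each control period).
- ctrl.get_image(name): name is "scene" or "top" or "wrist"; returns a dict with "image" (420x560x3 uint8, blue, green, red), "camera_matrix" (3x3 intrinsics, pixels), "rvec" (rotation vector, rad) and "tvec" (3), from world to camera coordinates, as OpenCV has them; the wrist camera has in their place "mount" (4x4, takes a point from camera to tool coordinates, whose origin is the TCP and whose axes are the flange's). Camera axes: x right, y down, z forward; pixel columns grow to the right and rows downward; lengths in m; the calibration is good to about 2 mm. A picture is of the moment at which its call begins: read the wrist's pose just before it. There is no depth.
- ctrl.finish_job(): hands the job in, once; it reports no verdict.
Trained networks look in a picture, given as the dict that the camera call returned (one of the last four; its "shot" number tells which), for a name from the list of things; names that differ only in an ending like _2 or _b are one class to them, and where a whole thing is asked for, a point or a joint stands for the part that bears it (a point fixed in the world has none). Each returns a list of dicts, best first, with "p" (0 to 1); they miss things now and then, are a little off and sometimes report something else, mostly with a low value. They report only what shows in the picture. A call takes as long as a camera call. They do not tell look-alikes from the thing itself.
- ctrl.boxes_of(target, picture): "box" ([centre column, centre row, width, height] in pixels, round what is visible of it).
The state is a dict: "t": time; "q": joint angles; "dq": joint speeds; "effort": joint torques, N m; "tool_pos": TCP position; "tool_rot": TCP orientation; "contact_force": force on the tool from outside, world axes, zero at the start; "wrist_torque": the same for the moment, N m; "opening": finger opening in m.
Only numpy, scipy, OpenCV 4.12 (cv2) and the standard library are available. Lean on these libraries where they do the work, as an engineer would, in place of code of your own. Each camera call takes 0.05 s, during which the arm holds its last target. There are 200 camera calls.

## Task

Change the test nest over to the larger kettle: press the spring button in the side of the sliding stop flush, draw the stop out until the button snaps out again in its next hole, without forcing the button, and then set the larger of the two power bases flat on the nest plate, central between the two rubber posts and the stop. Let go of everything and leave the other things on the bench where they are.

Things in the scene. Friction and masses are not known exactly. Their poses are not given: they have to be found in the camera images.
- nest: test nest fixed to the bench: aluminium seat plate 230 x 170 x 8 mm, and beside it a dark steel inner square tube (25 mm) along x on the line y = 0, 50 mm above the bench, from the stop to a grey clamp block at x = 301 to 329 mm, 74 mm high; an 8 mm rail, 60 mm wide, lies below. Origin on the bench under the seat; z up; x points from the seat along the tubes, the way the stop is drawn out
- seat (a point): where the middle of the larger base's underside belongs: on the top of the seat plate (8 mm above the bench), 3 mm along x from the nest's origin. Two rubber fence posts (16 mm thick, up to 34 mm above the bench) stand at x = -66 mm, y = +-48 mm of the nest, with 6 mm to spare to the base
- stop: sliding stop: aluminium outer square tube 30 x 30 mm that slides along x on the inner tube (4 to 10 N of drag), with an upright head (70 mm wide, 11 to 67 mm above the bench) at its seat end. Origin on the tubes' axis, 50 mm above the bench and at x = 0 of the nest at the start; axes as the nest's. In its own frame the tube spans x = 62 to 232 mm and the first hole is at x = 190 mm
- stop_face (a point): middle of the rubber face of the stop head, on the tubes' axis; at the start 46 mm from the nest's origin along x. Both 12 mm holes are in the tube's side that faces the nest's -y. The next hole lies 36 to 60 mm nearer to this face than the first; each nest is drilled for its own pair of models, so feel for it. Play in a hole: 1.5 mm either way
- button: spring button: domed steel pin, 9 mm thick, in the fixed inner tube at x = 190 mm, z = 50 mm of the nest, pointing to the nest's -y through the first hole. Origin on the tubes' axis. The spring gives 3 N when out, 7 N when flush. Only when pressed flush does the dome slip under the wall as the tube is drawn along (a pull of 12 to 23 N at first). Over 25 N along the tube shears it
- button_top (a point): tip of the button's dome, 50 mm above the bench: 21 mm from the tubes' axis when out (6 mm proud of the tube's side), 15 mm when flush, 13.5 mm when under the tube's wall
- large_base: the larger power base, loose, 0.38 kg: a round off-white foot 140 mm across and 18 mm high with an upright black connector, 28 mm across, from 18 to 54 mm above the underside. Origin in the centre of its underside, z up
- large_base_mid (a point): a point on the larger base's axis, half-way up, 27 mm above its underside; the connector is best gripped at 40 mm above the underside
- small_base: the smaller power base, loose: as the larger one but 110 mm across; stays where it is. Origin in the centre of its underside
- kettle: bystander: a pink and white kettle, 150 mm across, 200 mm high; origin under its centre
- probe: bystander: a red and grey high-voltage test probe, 275 mm long, lying; origin below its middle
- screwdriver: bystander: a screwdriver lying on the bench
- wrench: bystander: a wrench lying on the bench
- label_roll: bystander: a roll of paper labels, 68 mm across, 45 mm high
- screw_tray: bystander: an open grey tray, 85 x 60 x 28 mm
Mind the look-alikes: they are no part of the job. Leave any green or yellow look-alike of the large_base alone.

How it is judged:
On the way, in this order (a step that is already met when the one before it is completed fails the run):
1. the button is pressed flush with the tube's side (y of button_top in the frame of nest above -0.0168 m), for 0.1 s.
2. the stop is drawn out and the button has snapped out in the next hole (x of stop_face in the frame of nest above 0.076 m and y of button_top in the frame of nest below -0.0195 m), for 0.2 s.
At the end, for the whole second after the job is handed in: stop out 30 mm or more, button at least 4.5 mm proud in its next hole; larger base flat on the seat plate (tilt under 0.04 rad, underside within 3 mm of it), its middle within 20 mm of the seat's centre line and 10 mm behind to 40 mm ahead of the nest's origin, at rest, all released (all of step 2 and x of large_base in the frame of nest between -0.01 and 0.04 m and y of large_base in the frame of nest between -0.02 and 0.02 m and z of large_base in the frame of nest between 0.006 and 0.011 m and angle between large_base's own z axis and vertical below 0.04 rad and linear speed of large_base below 0.02 m/s); the robot touches nothing.
It fails at once if the button is forced: more than 25 N between the button and the sliding stop (contact force between button and stop above 25 N).
It fails at once if a bystander is pushed about by more than 30 mm (distance of any of small_base, kettle, probe, screwdriver, wrench, label_roll, screw_tray from where it was at the start of the episode above 0.03 m).
It also fails if it takes over 56 s, if anything falls off the work surface, if the arm or the gripper's body presses on something with over 40 N, if the wrist force passes 120 N, or if a joint passes its speed limit or range.

## Working session

There is one attempt and no reset: what is moved stays moved. The work goes in short steps, Python scripts to look and compute and a shell command to move; the robot and the scene stay as the last step left them, time stands still between calls to the robot, and variables do not carry over. Pictures are saved under pics/ and viewed, about 8 in all and at most 12, crops included, and the job is handed in when it is done.

```bash
mkdir -p pics; ls; cat > h.py <<'E'
import numpy as np, cv2
from scipy.spatial.transform import Rotation as R
from station import ctrl
def cam(p):
    if "mount" in p:
        o=p["obs"]; T=np.eye(4); T[:3,:3]=R.from_rotvec(o["tool_rot"]).as_matrix(); T[:3,3]=o["tool_pos"]
        M=T@np.array(p["mount"]); return np.array(p["camera_matrix"]),M[:3,:3],M[:3,3]
    r=R.from_rotvec(np.ravel(p["rvec"])).as_matrix(); return np.array(p["camera_matrix"]),r.T,-r.T@np.ravel(p["tvec"])
def shot(n):
    o=ctrl.get_obs(); p=ctrl.get_image(n)
    if n=="wrist": p["obs"]=o
    return p
def px2w(p,u,v,z):
    K,r,c=cam(p); d=r@np.linalg.inv(K)@np.array([u,v,1.]); return c+d*(z-c[2])/d[2]
def w2px(p,X):
    K,r,c=cam(p); q=K@(r.T@(np.array(X)-c)); return q[:2]/q[2]
E
python3 - <<'E'
from h import *
for n in("top","scene"):
    p=shot(n); cv2.imwrite(f"pics/{n}0.png",p["image"])
    print(n,cam(p)[2])
    for t in("nest","stop","button","large_base","small_base","kettle","probe","label_roll"):
        print(t,[(np.round(b["box"]).tolist(),round(b["p"],2)) for b in ctrl.boxes_of(t,p)[:3]])
E
```

```text
pics
top [ 0.2550503  -0.0829302   1.55999704]
nest [([295.0, 195.0, 140.0, 64.0], 0.86)]
stop [([288.0, 200.0, 59.0, 24.0], 0.83), ([269.0, 139.0, 72.0, 12.0], 0.63)]
button [([158.0, 235.0, 42.0, 41.0], 0.33)]
large_base [([300.0, 266.0, 46.0, 48.0], 0.92), ([229.0, 261.0, 45.0, 48.0], 0.88), ([156.0, 233.0, 44.0, 43.0], 0.81)]
small_base [([161.0, 179.0, 40.0, 37.0], 0.95)]
kettle [([414.0, 246.0, 62.0, 48.0], 0.58)]
probe [([270.0, 138.0, 73.0, 14.0], 0.62), ([415.0, 245.0, 61.0, 49.0], 0.25)]
label_roll [([342.0, 146.0, 21.0, 25.0], 0.64), ([287.0, 201.0, 64.0, 25.0], 0.33)]
scene [ 1.31160387 -0.61781858  0.69352018]
nest [([255.0, 241.0, 143.0, 120.0], 0.93)]
stop [([273.0, 226.0, 60.0, 53.0], 0.56), ([256.0, 240.0, 147.0, 116.0], 0.4)]
button [([273.0, 227.0, 61.0, 52.0], 0.51)]
large_base [([290.0, 184.0, 41.0, 26.0], 0.93), ([223.0, 204.0, 47.0, 28.0], 0.85), ([364.0, 174.0, 44.0, 31.0], 0.56)]
small_base [([401.0, 196.0, 36.0, 26.0], 0.74)]
kettle [([109.0, 234.0, 75.0, 105.0], 0.9)]
probe [([345.0, 270.0, 78.0, 50.0], 0.97)]
label_roll [([256.0, 299.0, 31.0, 36.0], 0.69)]
```

```bash
python3 -c "
import cv2,numpy as np
" ; python3 -m jog --help 2>&1 | head -5; ls pics
```

```text
invalid input: not JSON, or not a number
scene0.png
top0.png
```

```bash
python3 -c "
import cv2
a=cv2.imread('pics/top0.png')[110:310,120:460]
cv2.imwrite('pics/topc.png',cv2.resize(a,None,fx=2.35,fy=2.35,interpolation=cv2.INTER_CUBIC))
a=cv2.imread('pics/scene0.png')[150:350,60:440]
cv2.imwrite('pics/scenec.png',cv2.resize(a,None,fx=2.1,fy=2.1,interpolation=cv2.INTER_CUBIC))"
```

```text
(no output)
```

View pics/topc.png

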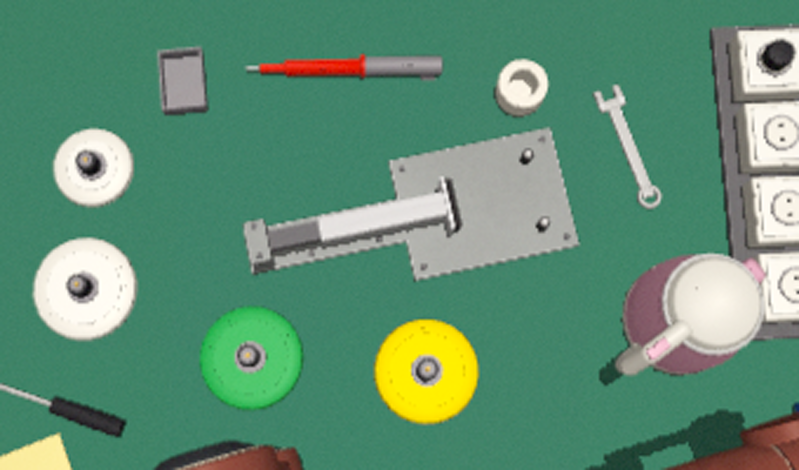

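View pics/scenec.png

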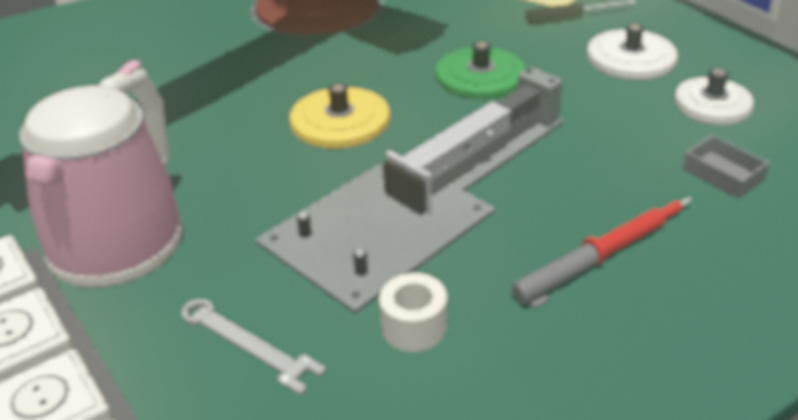

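The top view shows the nest in the middle with the plate corners at crop pixels (391,161), (549,128), (578,243) and (416,279), and the tube running left to the clamp at (257,245). The button side faces away from the robot.

Larger-base candidates:
- **White (84,287):** 101 px across.
- **White (92,166):** 78 px across, so this is the small base.
- **Green (250,357) and yellow (427,371):** look-alikes.

The 101 px white one fits the description.

```bash
python3 - <<'E'
from h import *
p=shot("top"); f=lambda u,v,z: px2w(p,120+u/2.35,110+v/2.35,z)
c=np.array([f(*q,.008) for q in[(391,161),(549,128),(578,243),(416,279)]]); print(c.round(3))
print("lens",[np.linalg.norm(c[i]-c[i-1]).round(3) for i in range(4)])
m=c.mean(0); print("mid",m); d=c[0]-c[1]+c[3]-c[2]; print("yaw",np.degrees(np.arctan2(d[1],d[0])))
h=(f(257,245,.074)); print("clamp",h, np.degrees(np.arctan2(*(h-m)[[1,0]])),np.linalg.norm((h-m)[:2]))
print("head top",f(447,206,.067))
print("large",f(84,288,.018),"width",np.linalg.norm(f(34,288,.018)-f(135,288,.018)), "conn", f(78,284,.054))
print("small width",np.linalg.norm(f(54,166,.018)-f(132,166,.018)))
print(ctrl.get_obs()["tool_rot"],ctrl.get_obs()["opening"]); w=shot("wrist"); print(np.array(w["mount"]).round(3),w["camera_matrix"])
E
```

```text
[[ 0.634 -0.098  0.008]
 [ 0.685 -0.317  0.008]
 [ 0.523 -0.355  0.008]
 [ 0.47  -0.134  0.008]]
lens [np.float64(0.168), np.float64(0.225), np.float64(0.166), np.float64(0.227)]
mid [ 0.57806021 -0.22599958  0.008     ]
yaw 103.19954314500636
clamp [0.50282355 0.07644399 0.074     ] 103.96949803598335 0.311661141943527
head top [ 0.55991579 -0.17223803  0.067     ]
large [0.44993935 0.31395199 0.018     ] width 0.13636683799478908 conn [0.45058001 0.31291835 0.054     ]
small width 0.10733632394568253
[-3.06891306e+00 -6.71517330e-01  1.94360102e-05] 0.08531765860588159
[[-0.    -0.964 -0.265  0.067]
 [ 1.    -0.     0.     0.   ]
 [-0.    -0.265  0.964 -0.141]
 [ 0.     0.     0.     1.   ]] [[329.61674928   0.         280.19029842]
 [  0.         329.61674928 209.86351605]
 [  0.           0.           1.        ]]
```

```bash
python3 -m jog '[1,0,0,-0.06,0,0,0, 1,0.052,-0.0405,0,0,0,0, 1,0.052,-0.0405,0,0,0,0, 1,0.052,-0.0405,0,0,0,0, 1,0.052,-0.0405,0,0,0,0, 1,0.052,-0.0405,0,0,0,0, 1,0.052,-0.0405,0,0,0,0, 1,0.052,-0.0405,0,0,0,0, 1,0.052,-0.0405,0,0,0,0, 1,0.052,-0.0405,0,0,0,0]' 60
python3 -m jog '[1,0,0,0.05,0,0,-10, 1,0,0,0.05,0,0,-10, 1,0,0,0,0,0,-10, 1,0,0,0,0,0,-10, 1,0,0,0,0,0,-10, 1,0,0,0,0,0,-10, 1,0,0,0,0,0,-10, 1,0,0,0,0,0,-9, 1,0,0,0,0,0,0]'
python3 - <<'E'
from h import *
p=shot("wrist"); o=p["obs"]; m=R.from_rotvec(o["tool_rot"]).as_matrix(); print("toolx az",np.degrees(np.arctan2(m[1,0],m[0,0])),m[:,2].round(3),o["tool_pos"])
cv2.imwrite("pics/w1.png",cv2.resize(p["image"],None,fx=1.4,fy=1.4)); 
for t in("button","stop","nest","button_top","stop_face"): print(t,[(np.round(b["box"]).tolist(),round(b["p"],2)) for b in ctrl.boxes_of(t,p)[:3]])
for n,X in dict(btn=(0.5333,-.0413,.065),).items(): print(n,w2px(p,X))
E
```

```text
t: 2.25
tool_pos: [0.5206, -0.0665, 0.2917]
tool_rot: [3.068, 0.671, 0.002]
contact_force: [1.8, -0.7, -0.0]
opening: 0.0856
t: 3.38
tool_pos: [0.5199, -0.0685, 0.1914]
tool_rot: [1.943, 2.468, 0.0]
contact_force: [0.2, 0.6, -0.1]
opening: 0.0851
toolx az 103.57537305437342 [ 0. -0. -1.] [ 0.51991676 -0.06851431  0.19139823]
button [([302.0, 187.0, 162.0, 374.0], 0.32)]
stop [([305.0, 226.0, 78.0, 199.0], 0.7)]
nest [([303.0, 186.0, 162.0, 372.0], 0.62)]
button_top [([302.0, 188.0, 160.0, 372.0], 0.4)]
stop_face [([306.0, 224.0, 74.0, 199.0], 0.97)]
btn [304.41836655 174.14669814]
```

View pics/w1.png

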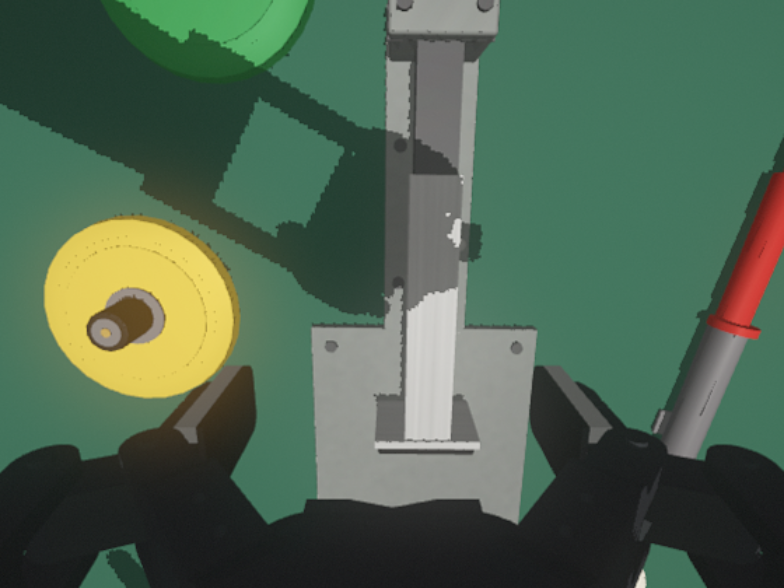

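The view from above shows the tube's end edge at (410–461,175), the head's rubber face edge at about (376–479,447), the inner tube above it, and the rail.

```bash
python3 - <<'E'
from h import *
p=shot("wrist"); o=p["obs"]; f=lambda u,v,z: px2w(p,(u+.5)/1.4-.5,(v+.5)/1.4-.5,z)
a,b=f(410,175,.065),f(461.5,175,.065); h1,h2=f(375,441,.067),f(480,443,.067); g1,g2=f(406,438,.065),f(452,438,.065)
e1,e2=f(388,58,.008),f(478,62,.008); k1,k2=f(388,20,.074),f(498,20,.074)
m=R.from_rotvec(o["tool_rot"]).as_matrix()
for n,x in dict(end1=a,end2=b,h1=h1,h2=h2,g1=g1,g2=g2).items(): print(n,x.round(4),"tool",(m.T@(x-o["tool_pos"])).round(4))
e=(a+b)/2;h=(h1+h2)/2;g=(g1+g2)/2
print(np.linalg.norm(a-b),np.linalg.norm(h1-h2),np.linalg.norm(e-h)); d=(e-g)[:2]; print("yaw",np.degrees(np.arctan2(d[1],d[0])))
k=(k1+k2)/2; print("yaw clamp-head",np.degrees(np.arctan2(*(k-h)[[1,0]])),k)
E
```

```text
end1 [ 0.5144 -0.0056  0.065 ] tool [0.0624 0.0094 0.1263]
end2 [0.5425 0.0012 0.065 ] tool [0.0624 0.0383 0.1263]
h1 [ 0.5333 -0.1746  0.067 ] tool [-0.1062 -0.0119  0.1243]
h2 [ 0.6006 -0.1599  0.067 ] tool [-0.1078  0.0569  0.1243]
g1 [ 0.5529 -0.1689  0.065 ] tool [-0.1053  0.0084  0.1263]
g2 [ 0.5824 -0.1618  0.065 ] tool [-0.1054  0.0387  0.1263]
0.0289315781948425 0.06885837298956568 0.1694274805138866
yaw 103.5208140881039
yaw clamp-head 103.07946781662423 [0.51163291 0.0710181  0.074     ]
```

```bash
python3 -m jog '[1,0.021,0.0237,0,0,0,0, 1,0,0,0.05,0,0,0, 1,0,0,0.05,0,0,0, 1,0,0,0.04,0,0,0, 1,0,0,0.021,0,0,0, 1,0,0,0,0,0,0, 1,0,0,0,0,0,0]'
python3 - <<'E'
from h import *
p=shot("wrist"); print(p["obs"]["tool_pos"],p["obs"]["contact_force"]); cv2.imwrite("pics/w2.png",cv2.resize(p["image"],None,fx=1.4,fy=1.4))
E
```

```text
t: 4.6
tool_pos: [0.5389, -0.0427, 0.0315]
tool_rot: [1.94, 2.469, 0.001]
contact_force: [-0.5, 1.1, 0.6]
opening: 0.0854
[ 0.53890573 -0.04269706  0.03154518] [-0.46925318  1.08791563  0.55861083]
```

View pics/w2.png

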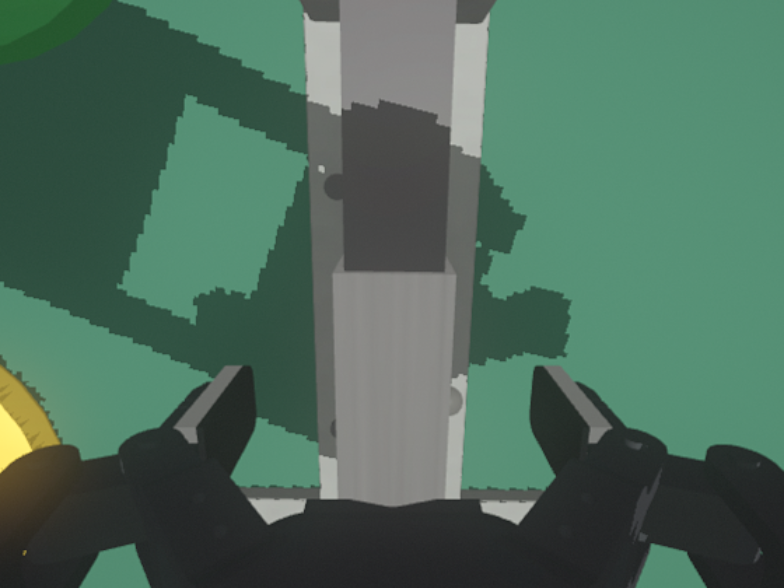

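The tube is centred between the pads at about column 394. The button dome shows at (455,402), between the right pad's edges.

```bash
python3 - <<'E'
from h import *
p=shot("wrist"); o=p["obs"];m=R.from_rotvec(o["tool_rot"]).as_matrix()
for n,u,v,z in(("btn",457,402,.05),("scr",455,402,.01),("end",334,272,.065),("end",455,273,.065)): print(n,(m.T@(px2w(p,(u+.5)/1.4-.5,(v+.5)/1.4-.5,z)-o["tool_pos"])).round(4))
E
python3 -m jog '[0.3,0,0,0,0,0,0, 0.3,0,0,0,0,0,0, 0.3,0,0,0,0,0,0, 0.3,0,0,0,0,0,0]' 60
```

```text
btn [-0.0004  0.0186 -0.0179]
scr [-0.0222  0.024   0.0221]
end [ 0.0426 -0.0146 -0.0331]
end [ 0.0423  0.0145 -0.033 ]
t: 5.2
tool_pos: [0.5387, -0.0425, 0.0316]
tool_rot: [1.941, 2.469, 0.001]
contact_force: [-1.8, 0.7, 4.9]
opening: 0.0293
```

```bash
python3 -m jog '[0,0,0,0,0,0,0, 0,0,0,0,0,0,0, 0,0.001,0,0,0,0,0, 0,0.001,0,0,0,0,0]'
python3 -m jog '[0,0.001,0,0,0,0,0, 0,0.001,0,0,0,0,0]'; python3 -m jog '[0,0.001,0,0,0,0,0, 0,0.001,0,0,0,0,0]';python3 -m jog '[0,0.001,0,0,0,0,0, 0,0.001,0,0,0,0,0]'
```

```text
t: 5.7
tool_pos: [0.5386, -0.042, 0.0316]
tool_rot: [1.939, 2.467, -0.001]
contact_force: [-0.8, -6.6, 4.9]
opening: 0.029
t: 5.95
tool_pos: [0.5383, -0.0404, 0.0316]
tool_rot: [1.939, 2.466, -0.001]
contact_force: [0.1, -5.9, 5.0]
opening: 0.0295
t: 6.2
tool_pos: [0.5379, -0.0388, 0.0316]
tool_rot: [1.938, 2.466, -0.002]
contact_force: [0.5, -8.8, 4.5]
opening: 0.0294
t: 6.45
tool_pos: [0.5376, -0.0377, 0.0316]
tool_rot: [1.937, 2.465, -0.004]
contact_force: [2.4, -12.8, 2.4]
opening: 0.0287
```

```bash
for i in 1 2; do python3 -m jog '[0,0.001,0,0,0,0,0]'|egrep 'pos|force|open'; done; python3 -m jog '[0,0.001,0,0,0,0,0]'|egrep 'pos|force|open'
```

```text
tool_pos: [0.5373, -0.0361, 0.0316]
contact_force: [1.1, -7.0, 4.8]
opening: 0.0288
tool_pos: [0.5369, -0.0346, 0.0316]
contact_force: [0.2, -6.2, 5.7]
opening: 0.0288
tool_pos: [0.5367, -0.0335, 0.0316]
contact_force: [0.7, -7.0, 5.0]
opening: 0.0293
```

```bash
python3 -m jog '[0,0.002,0,0,0,0,0, 0,0.002,0,0,0,0,0, 0,0.002,0,0,0,0,0, 0,0.002,0,0,0,0,0, 0,0.002,0,0,0,0,0, 0,0.002,0,0,0,0,0, 0,0.002,0,0,0,0,0, 0,0.002,0,0,0,0,0, 0,0.002,0,0,0,0,0]' 30
python3 - <<'E'
from h import *
p=shot("wrist"); o=p["obs"];print(o["tool_pos"],o["contact_force"],"moved",np.linalg.norm(o["tool_pos"]-np.array([.5388,-.0426,.0316]))); 
for x in(.0425,.055): print(w2px(p,o["tool_pos"]+R.from_rotvec(o["tool_rot"]).as_matrix()@[x,0,-.033]))
c=p["image"][120:260,200:360]; cv2.imwrite("pics/w3.png",cv2.resize(c,None,fx=3,fy=3))
E
```

```text
t: 7.95
tool_pos: [0.5326, -0.0159, 0.0316]
tool_rot: [1.939, 2.466, -0.001]
contact_force: [1.9, -6.3, 4.4]
opening: 0.0293
[ 0.53260867 -0.01593021  0.03160755] [ 1.90895541 -6.3031757   4.38545663] moved 0.027379009232355974
[281.92858714 194.25025618]
[281.96795822 156.85982477]
```

View pics/w3.png

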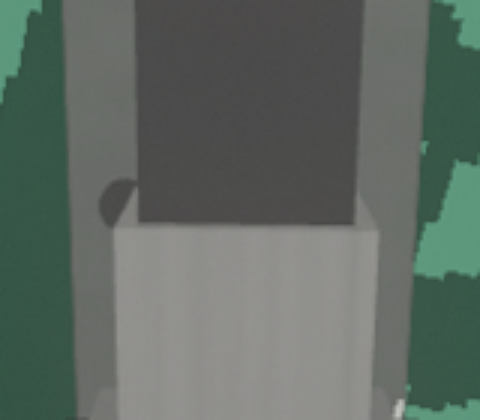

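The tube's end edge is at crop row 227, where it was predicted, so the pads are not slipping. I'll keep going in small steps and feel for the hole.

```bash
python3 -m jog '[0,0.002,0,0,0,0,0, 0,0.002,0,0,0,0,0]'|egrep 'pos|force'; for i in 1 2 3 4; do python3 -m jog '[0,0.001,0,0,0,0,0]'|egrep 'pos|force'; done
```

```text
tool_pos: [0.5317, -0.0119, 0.0316]
contact_force: [2.2, -6.7, 3.8]
tool_pos: [0.5314, -0.0109, 0.0316]
contact_force: [2.5, -6.3, 3.7]
tool_pos: [0.5313, -0.01, 0.0316]
contact_force: [2.2, -6.3, 5.0]
tool_pos: [0.531, -0.0089, 0.0316]
contact_force: [0.6, -3.9, 4.7]
tool_pos: [0.5306, -0.0074, 0.0316]
contact_force: [2.0, -3.3, 6.3]
```

```bash
python3 -m jog '[0,0.001,0,0,0,0,0]'|egrep 'pos|force';python3 -m jog '[0,0.001,0,0,0,0,0]'|egrep 'pos|force'
python3 - <<'E'
from h import *
p=shot("scene"); o=ctrl.get_obs(); print(o["contact_force"])
yaw=np.radians(103.5); n=np.array([.5333,-.0413,.05])+np.array([np.sin(yaw),-np.cos(yaw),0])*.021
u,v=w2px(p,n); print(u,v)
c=p["image"][int(v)-40:int(v)+40,int(u)-50:int(u)+50]; cv2.imwrite("pics/s3.png",cv2.resize(c,None,fx=7,fy=7,interpolation=cv2.INTER_CUBIC))
E
```

```text
tool_pos: [0.5303, -0.0061, 0.0316]
contact_force: [0.8, -1.4, 5.4]
tool_pos: [0.5299, -0.0047, 0.0316]
contact_force: [0.8, -1.6, 6.8]
[ 0.95360712 -0.41437233  7.52237073]
292.60369264479573 213.17140939331412
```

View pics/s3.png

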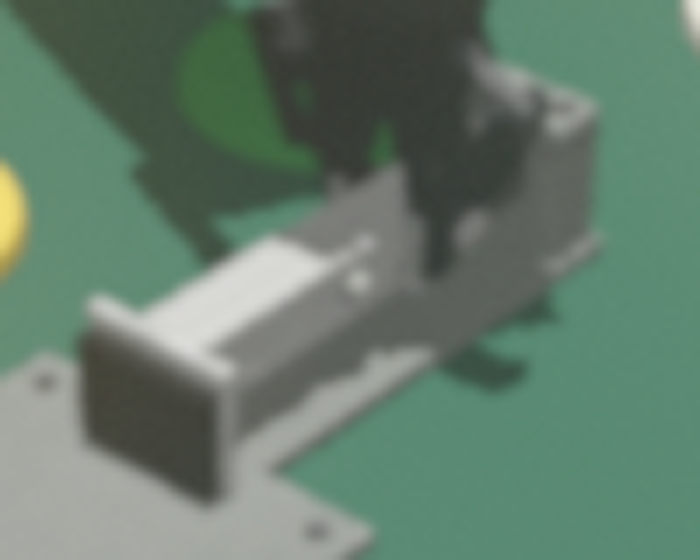

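The crop shows a bright dome at (360,280), where the button tip should be at (354,281). The drag dropped as it emerged, which suggests it has snapped out. I'll creep on to confirm.

```bash
python3 -m jog '[0,0,0,0,0,0,0, 0,0,0,0,0,0,0]'|egrep 'pos|force';python3 -m jog '[0,0.001,0,0,0,0,0]'|egrep 'pos|force';python3 -m jog '[0,0,0,0,0,0,0]'|egrep 'pos|force'
```

```text
tool_pos: [0.5299, -0.0045, 0.0316]
contact_force: [-0.4, 0.8, 7.6]
tool_pos: [0.5298, -0.004, 0.0316]
contact_force: [0.9, -3.6, 6.6]
tool_pos: [0.5298, -0.0039, 0.0316]
contact_force: [1.2, -1.7, 5.8]
```

```bash
python3 -m jog '[0,0.001,0,0,0,0,0]'|egrep 'pos|force';python3 -m jog '[0,0.001,0,0,0,0,0]'|egrep 'pos|force'
```

```text
tool_pos: [0.5296, -0.0033, 0.0316]
contact_force: [2.1, -3.8, 5.7]
tool_pos: [0.5294, -0.0023, 0.0316]
contact_force: [1.0, -3.6, 5.4]
```

```bash
python3 - <<'E'
from h import *
p=shot("wrist"); o=p["obs"]; print(o["contact_force"])
print(w2px(p,o["tool_pos"]+R.from_rotvec(o["tool_rot"]).as_matrix()@[.0425,0,-.033]))
a=cv2.resize(p["image"][150:240,230:335],None,fx=4,fy=4)
s=shot("scene"); c=s["image"][190:235,270:320]; b=cv2.resize(c,None,fx=8,fy=8,interpolation=cv2.INTER_CUBIC)
cv2.imwrite("pics/s4.png",cv2.resize(np.hstack([a,b]),(800,345)) if a.shape[0]==b.shape[0] else b)
E
```

```text
[ 1.0040301  -3.60152269  5.41649262]
[281.92852622 194.24287098]
```

View pics/s4.png

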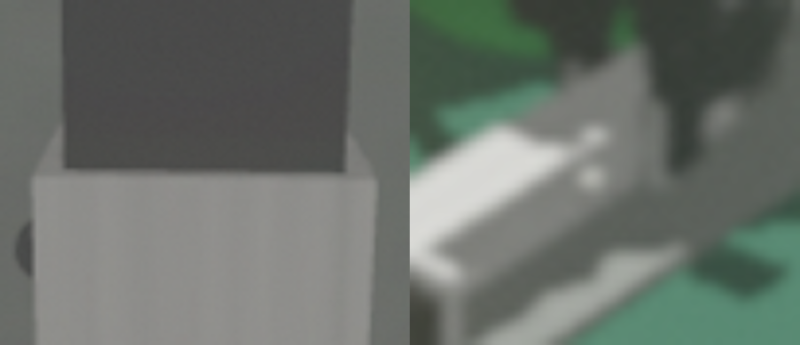

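No slip: the tube end is at full-image row 195.4, against 195.6 before. The dome is still bright at full-image pixel (293.4,213.2), where it belongs. I'll feel for the hole's edge.

```bash
for i in 1 2; do python3 -m jog '[0,0.0007,0,0,0,0,0]'|egrep 'pos|force'; done; python3 -m jog '[0,0,0,0,0,0,0]'|egrep 'pos|force'
```

```text
tool_pos: [0.5292, -0.0017, 0.0316]
contact_force: [1.4, -3.2, 5.3]
tool_pos: [0.5291, -0.001, 0.0316]
contact_force: [1.5, -3.8, 5.4]
tool_pos: [0.5291, -0.0009, 0.0316]
contact_force: [1.7, -3.4, 5.1]
```

```bash
for i in 1 2 3 4; do python3 -m jog '[0,0.0007,0,0,0,0,0]'|egrep 'pos|force'; done
```

```text
tool_pos: [0.529, -0.0005, 0.0316]
contact_force: [1.9, -4.8, 3.5]
tool_pos: [0.5289, -0.0002, 0.0316]
contact_force: [2.1, -6.7, 3.9]
tool_pos: [0.5289, 0.0, 0.0316]
contact_force: [2.7, -8.8, 4.0]
tool_pos: [0.5289, 0.0002, 0.0316]
contact_force: [3.8, -10.6, 3.9]
```

It stalled with the force rising to 10.6 N, so the button is against the far edge of the next hole. I'll ease back about 1 mm and release.

```bash
python3 -m jog '[0,-0.001,0,0,0,0,0, 0,-0.001,0,0,0,0,0, 0,-0.001,0,0,0,0,0, 0,0,0,0,0,0,0]'|egrep 'pos|force'; 
```

```text
tool_pos: [0.529, -0.0003, 0.0316]
contact_force: [0.8, 0.0, 6.8]
```

```bash
python3 -m jog '[1,0,0,0,0,0,0, 1,0,0,0,0,0,0, 1,0,0,0,0,0,0, 1,0,0,-0.05,0,0,0, 1,0,0,-0.06,0,0,0, 1,0,0,-0.06,0,0,0, 1,0.05,0,0,0,0,0, 1,0.05,0,0,0,0,0, 1,0.05,0,0,0,0,0, 1,0.05,0,0,0,0,0]'
python3 -m jog '[1,0.05,0,0,0,0,0, 1,0.05,0,0,0,0,0, 1,0.023,-0.004,0,0,0,0, 1,0,0,0,0,0,0, 1,0,0,0,0,0,0]'
python3 - <<'E'
from h import *
s=shot("scene"); b=cv2.resize(s["image"][175:265,230:350],None,fx=4,fy=4,interpolation=cv2.INTER_CUBIC)
p=shot("wrist"); o=p["obs"]; print(o["tool_pos"])
for q in ctrl.boxes_of("large_base",p)[:3]+ctrl.boxes_of("small_base",p)[:2]: print(np.round(q["box"],1),q["p"])
cv2.imwrite("pics/b5.png",np.hstack([cv2.resize(p["image"],(480,360)),b[:,:320]]))
E
```

```text
t: 12.52
tool_pos: [0.4796, 0.1952, 0.2]
tool_rot: [-1.941, -2.47, 0.0]
contact_force: [0.9, -0.1, 0.2]
opening: 0.0855
t: 13.15
tool_pos: [0.4475, 0.3118, 0.2]
tool_rot: [1.941, 2.47, -0.001]
contact_force: [0.5, -0.9, -0.7]
opening: 0.0856
[0.44765818 0.31154308 0.2000542 ]
[288.8 180.7 135.2 139.2] 0.74
[197.4 335.6  63.6  70.9] 0.62
[442.5 218.7 109.7 100.7] 0.63
```

View pics/b5.png

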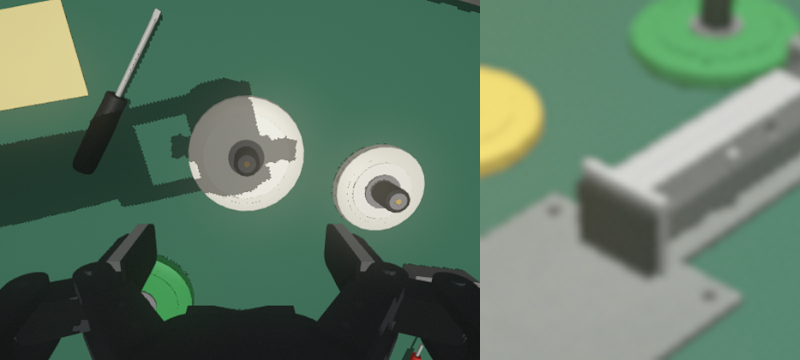

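The wrist view shows the white base under the gripper, its connector top at (247,162) in the picture. It is about 135 px across in the full image against about 110 for its neighbour, so it is the larger one, and it is neither green nor yellow. The right half shows the bright button standing out of the drawn stop, with the first hole dark behind it.

```bash
python3 - <<'E'
from h import *
p=shot("wrist"); o=p["obs"];m=R.from_rotvec(o["tool_rot"]).as_matrix()
k=560/480
for n,u,v,z in(("conn",247.5*k,162.5*k,.054),("disc",246*k,153*k,.016),("l",189*k,153*k,.016),("r",303.5*k,153*k,.016)):
    X=px2w(p,u,v,z); print(n,X.round(4),(m.T@(X-o["tool_pos"])).round(4))
# yaw of tool
print(np.degrees(np.arctan2(m[1,0],m[0,0])))
E
```

```text
conn [0.4534 0.3193 0.054 ] [0.0062 0.0072 0.1463]
disc [0.4518 0.3222 0.016 ] [0.0095 0.0064 0.1843]
l [0.3873 0.3067 0.016 ] [ 0.0096 -0.06    0.1843]
r [0.517 0.338 0.016] [0.0095 0.0734 0.1843]
103.60056687804979
```

```bash
python3 -m jog '[0.8,0.008,0.007,0.05,0,0,0, 0.8,0,0,0.05,0,0,0, 0.8,0,0,0.05,0,0,0, 0.8,0,0,0.027,0,0,0, 0.8,0,0,0,0,0,0, 0,0,0,0,0,0,0, 0,0,0,0,0,0,0, 0,0,0,0,0,0,0, 0,0,0,0,0,0,0]' 50
python3 -m jog '[0,0,0,-0.01,0,0,0, 0,0,0,-0.03,0,0,0, 0,0,0,-0.04,0,0,0, 0,0,0,-0.04,0,0,0, 0,0,0,0,0,0,0]'
python3 - <<'E'
from h import *
p=shot("wrist"); o=p["obs"]; print(o["tool_pos"])
b=p["image"]; cv2.imwrite("pics/b6.png",b)
E
```

```text
t: 14.52
tool_pos: [0.4538, 0.3225, 0.0256]
tool_rot: [1.94, 2.469, 0.005]
contact_force: [-1.5, -0.6, 6.7]
opening: 0.0264
t: 15.15
tool_pos: [0.4545, 0.323, 0.1476]
tool_rot: [1.939, 2.468, 0.012]
contact_force: [-0.7, -0.4, -3.3]
opening: 0.0264
[0.45452503 0.32300828 0.14755739]
```

View pics/b6.png

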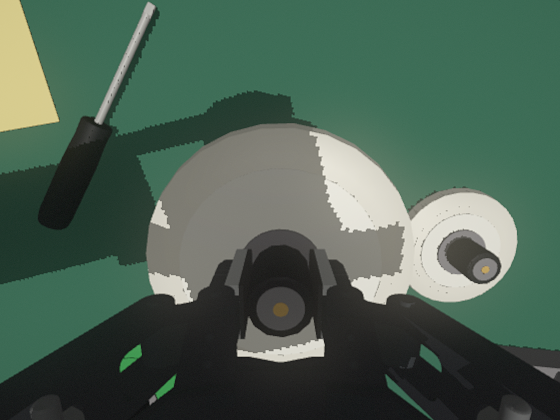

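```bash
python3 - <<'E'
from h import *
p=shot("wrist"); o=p["obs"];m=R.from_rotvec(o["tool_rot"]).as_matrix()
X=px2w(p,281,308,.176); print((m.T@(X-o["tool_pos"])).round(4)); l=px2w(p,147,250,.14);r=px2w(p,411,250,.14)
print((m.T@((l+r)/2-o["tool_pos"])).round(4),np.linalg.norm(l-r), m[:,2])
t=px2w(p,281,124,.138); print("disc top edge tool x",(m.T@(t-o["tool_pos"])).round(4))
E
python3 -m jog '[0,-0.05,0,0,0,0,0, 0,-0.056,0,0,0,0,0, 0,-0.056,0,0,0,0,0, 0,-0.056,0,0,0,0,0, 0,-0.056,0,0,0,0,0, 0,-0.056,0,0,0,0,0, 0,-0.056,0,0,0,0,0, 0,-0.056,0,0,0,0,0, 0,-0.056,0,0,0,0,0, 0,-0.04,-0.0034,0,0,0,0]'
python3 -m jog '[0,0,0,0,0,0,0, 0,0,0,0,0,0,0]'
python3 - <<'E'
from h import *
o=ctrl.get_obs();m=R.from_rotvec(o["tool_rot"]).as_matrix()
print((m.T@(np.array([.5824,-.2244,0])-o["tool_pos"])).round(4),np.degrees(np.arctan2(m[1,0],m[0,0])))
E
```

```text
[-0.0018 -0.0003 -0.0314]
[ 0.0069 -0.001   0.0046] 0.12545904436462682 [ 0.00261613  0.00140459 -0.99999559]
disc top edge tool x [ 0.0648 -0.0002  0.0066]
t: 16.5
tool_pos: [0.5748, -0.2033, 0.1397]
tool_rot: [-1.94, -2.465, 0.002]
contact_force: [0.3, 0.3, -4.0]
opening: 0.0268
t: 16.75
tool_pos: [0.5749, -0.2007, 0.1406]
tool_rot: [-1.938, -2.466, 0.001]
contact_force: [0.1, 1.0, -3.6]
opening: 0.0263
[-0.0253  0.0022  0.1405] 103.66998495400455
```

```bash
python3 -m jog '[0,-0.022,0.002,0,0,0,0, 0,0,0,0.04,0,0,0, 0,0,0,0.035,0,0,0, 0,0,0,0,0,0,0, 0,0,0,0,0,0,0]'
python3 - <<'E'
from h import *
o=ctrl.get_obs();m=R.from_rotvec(o["tool_rot"]).as_matrix()
print((m.T@(np.array([.5824,-.2244,0.0336])-o["tool_pos"])).round(4))
t=shot("top"); p=shot("wrist"); s=shot("scene")
b=cv2.resize(s["image"][180:300,170:310],None,fx=3,fy=3,interpolation=cv2.INTER_CUBIC)
cv2.imwrite("pics/b7.png",np.hstack([cv2.resize(p["image"],(480,360))[:,80:420],b]))
E
```

```text
t: 17.38
tool_pos: [0.5844, -0.2229, 0.0696]
tool_rot: [1.939, 2.469, 0.0]
contact_force: [0.4, 0.1, -3.4]
opening: 0.0265
[-0.001  -0.0024  0.036 ]
```

View pics/b7.png

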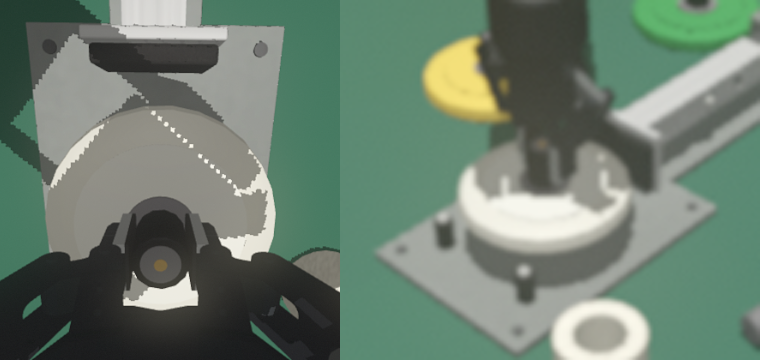

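The base hangs level and centred between the head (89–218) and the posts. I'll trim +3 mm in x and −2 mm in y, then lower it.

```bash
python3 -m jog '[0,0.003,-0.002,0.01,0,0,0, 0,0,0,0.012,0,0,0, 0,0,0,0.008,0,0,0, 0,0,0,0.003,0,0,0, 0,0,0,0,0,0,0]'; for i in 1 2; do python3 -m jog '[0,0,0,0.0015,0,0,0]'|egrep 'pos|force'; done
```

```text
t: 18.15
tool_pos: [0.5807, -0.2202, 0.0349]
tool_rot: [-1.941, -2.47, 0.0]
contact_force: [0.4, 0.1, -3.3]
opening: 0.0266
tool_pos: [0.5813, -0.2205, 0.0343]
contact_force: [0.1, 0.7, -2.8]
tool_pos: [0.5813, -0.2205, 0.0337]
contact_force: [-5.8, 1.7, 8.5]
```

```bash
python3 -m jog '[0.6,0,0,0,0,0,0, 0.8,0,0,0,0,0,0, 0.8,0,0,0,0,0,0, 0.8,0,0,-0.02,0,0,0, 0.8,0,0,-0.05,0,0,0, 0.8,0,0,-0.06,0,0,0, 0.8,0.05,0,-0.06,0,0,0, 0.8,0.05,0,-0.05,0,0,0, 0.8,0,0,0,0,0,0, 0.8,0,0,0,0,0,0]'
python3 - <<'E'
from h import *
p=shot("wrist"); s=shot("scene"); print(p["obs"]["contact_force"],p["obs"]["tool_pos"])
b=cv2.resize(s["image"][180:300,170:310],None,fx=3,fy=3,interpolation=cv2.INTER_CUBIC)
cv2.imwrite("pics/b8.png",np.hstack([cv2.resize(p["image"],(480,360))[:,80:420],b]))
for q in ctrl.boxes_of("large_base",p)[:3]: print(np.round(q["box"],1),q["p"])
E
```

```text
t: 19.65
tool_pos: [0.5608, -0.1384, 0.2553]
tool_rot: [1.94, 2.47, 0.0]
contact_force: [0.0, 0.1, -0.6]
opening: 0.0682
[ 0.00231388  0.13071862 -0.63424643] [ 0.56083532 -0.13837227  0.25534796]
[100.4 137.9 120.9 118.9] 0.74
[281.4 247.5 112.9 108.4] 0.58
```

View pics/b8.png

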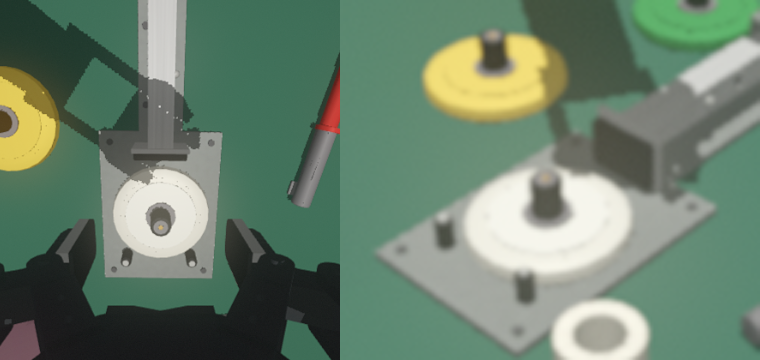

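The base sits flat between the two posts at (127,260) and (191,260) and the stop head at (160,155). Nothing touches the gripper. I'll check the numbers and then hand in.

```bash
python3 - <<'E'
from h import *
p=shot("wrist"); y=np.radians(103.5); ex=np.array([np.cos(y),np.sin(y)]); ey=np.array([-ex[1],ex[0]]); o=np.array([.5831,-.2274])
k=560/480
for n,u,v,z in(("base",281.4,247.5,.018),("conn top",(160.5+80)*k,229*k,.062),("post1",(127+80)*k,251*k,.034),("post2",(191+80)*k,251*k,.034),("head top",(160+80)*k,149*k,.067)):
    d=px2w(p,u,v,z)[:2]-o; print(n,(1000*np.array([d@ex,d@ey])).round(1))
ctrl.finish_job(); print(ctrl.get_obs()["t"])
E
```

```text
base [7.3 1. ]
conn top [1.9 1.9]
post1 [-45.4  49.4]
post2 [-45.2 -41.4]
head top [105.8   2.8]
the job is handed in; nothing more can be done
the job is handed in; nothing more can be done
```

The nest is changed over to the larger kettle and handed in at about 20 s. No verdict came back, so the result rests on my own checks.

**What I did:** I gripped the tube across the button, which pressed it flush, and drew the stop out about 43 mm. It then stalled against the next hole with a wrist force of about 11 N. I eased back, let go, and set the larger white base on the plate.

**Last checks:**
- **Button:** the picture taken after letting go showed it standing out of the next hole, with the first hole dark behind it. The stall agrees with that, but I did not measure how far it stands proud.
- **Base:** it looks flat between the posts and the stop, and its middle measured about 2 to 7 mm along x and 1 to 2 mm in y of the nest, inside the limits. I judged its tilt and height only by eye and from the contact when lowering it.
- **Robot:** the gripper was open and well above everything, with the force reading about 0.6 N.

**What disagreed:** two rough pixel readings in the final check did not match the known positions.
- **Posts:** they came out at about x = −45 mm instead of −66 mm, probably because I picked the wrong row for their tops.
- **Stop head:** its top came out at about 106 mm where I expected about 97 mm.

I trusted the base reading and the view over these two. I did not measure the bystanders again; I moved none of them on purpose, and those in the last pictures looked undisturbed.

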